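Third hand: hold a relay module against the mounting plate

TASK

Pull the relay module straight up out of its test box against the sprung detent, and press the face with the two brass inserts against the sprung mounting plate of the jig, square and centred on it with the edges flush, so that a colleague can screw it on from behind. Press with a steady force of about 10 N (6 to 14 N), never more than 20 N, and finish while holding it there in the gripper; leave the two vials where they stand.

Things in the scene. Friction and masses are not known exactly. Their poses are not given: they have to be found in the camera images.
- relay: black case 30 (x) x 50 (y) x 40 (z) mm on a narrower grey plug foot 10 x 30 x 18 mm, about 110 g. Origin: centre of the foot's underside; the case spans z 18 to 58 mm above it. z is up; its flat +x face has two brass inserts 30 mm apart along y. It starts plugged into the test box. Good grasp: from above, fingers on the two ends (+-y faces), at the middle of the case
- relay_face (a point): centre of the relay's +x face, the one with the brass inserts (15 mm in front of the case's middle, 38 mm above the relay's origin)
- socket: grey test box fixed to the bench, 64 (x) x 70 (y) x 100 (z) mm, origin centre of underside. Slot in its top for the relay's foot 11.6 x 31.6 mm, floor 83 mm above the bench: the relay is free after 17 mm of straight lift. A sprung detent slide in the +y cheek holds the foot; it yields to a pull of roughly 5 to 10 N. Test box and jig stand left and right, either way round; turned -0.1 to 0.7 rad
- jig: grey metal jig fixed to the bench: base 84 mm wide, 12 mm thick, x = -25 to +45 mm; upright backstop 70 mm wide, from x = +27 mm, top 158 mm above the bench. Origin on the bench below the face of the mounting plate at rest; +x points from that face into the backstop (the way to press, outward from the robot). Turned 0.4 to 0.85 rad
- plate_face (a point): centre of the mounting plate's face, 135 mm above the bench; axes as the jig's. The steel plate is 50 wide (y) x 40 high (z) x 5 mm thick, its face looks to -x, towards the robot; it slides with the plate joint
- plate (a joint): how far the sprung mounting plate is pushed back, m; 0 at rest, stop at 0.012; spring 1500 N/m without preload, so 10 N is 6.7 mm
- vial_a: bystander: small capped vial, 25 x 56 mm, standing behind the work; origin at its underside
- vial_b: bystander: small capped vial, 27 x 52 mm, standing behind the work; origin at its underside

How it is judged:
On the way:
1. the relay is out of the socket, lifted clear of it in the gripper (z of relay in the frame of socket above 0.108 m and contact force between the fingers and relay above 2 N), for 0.1 s.
At the end, for the whole second after the job is handed in: Through the last second the gripper holds the relay with its insert face on the mounting plate, pressing it with 6 to 14 N (plate pushed back 3.5 to 9.8 mm), face centres within 5 mm sideways and in height, within 0.12 rad of square and upright, steady (contact force between relay and jig between 6 and 14 N and value of joint plate between 0.0035 and 0.0098 m and x of relay_face in the frame of plate_face between -0.004 and 0.004 m and y of relay_face in the frame of plate_face between -0.005 and 0.005 m and z of relay_face in the frame of plate_face between -0.005 and 0.005 m and angle between the x axis of relay and the x axis of jig, either way round below 0.12 rad and angle between relay's own z axis and vertical below 0.12 rad and contact force between the fingers and relay above 2 N and linear speed of relay below 0.02 m/s); the arm keeps its last pose, push and grip.
It fails at once if the relay is pressed on the jig with more than 20 N (contact force between relay and jig above 20 N).
It fails at once if a bystander is moved by more than 25 mm (distance of any of vial_a, vial_b from where it was at the start of the episode above 0.025 m).
It also fails if it takes over 40 s, if anything falls off the work surface, if the arm or the gripper's body presses on something with over 40 N, if the wrist force passes 120 N, or if a joint passes its speed limit or range.

ROBOT

A 6-joint arm with a two-finger parallel gripper is mounted at the origin on the work surface; the furniture and walls round the work are solid. World frame = base frame: x ahead of the robot, y to its left, z up, the work surface at z = 0. Lengths are in m, angles in rad, forces in N, time in s.
With the tool pointing down it reaches from about 0.35 to 0.975 m from the base axis. Payload 4.9 kg.
Tool frame: the origin (TCP) lies midway between the tips of the shut fingers; the grasp point (between the pads) lies 19 mm behind it (ctrl.tcp_to_grasp is the distance from the TCP to the grasp point, in m); z points along the fingers, y is the line along which they close (so a half turn about z gives the same grasp; the last joint's range is limited). The gripper opens to 85 mm and grips with 20 to 120 N. Pads are 22 mm wide; open, the fingers measure 114 mm over their backs; the gripper's body (76 mm by 85 mm) begins 54 mm behind the grasp point. The pads swing forward as they close: fully open they stand 13 mm farther back than shut.
Start: joints at [1.181, 0.053, 1.613, -0, 1.476, -0.119], TCP at [0.167, 0.602, 0.231] pointing down, gripper open.
Joint ranges: [-3.01, 3.01], [-1.01, 2.22], [0.06, 2.58], [-1.02, 4.17], [0.09, 2.62], [-3.14, 3.14]. Speed limits (rad/s): [2.57, 2.57, 3.14, 3.14, 3.14, 3.14].

INTERFACE

Orientations are given as a rotation vector (axis times angle).
In Python, from station import ctrl, camrig, readout gives the robot as it stands (ctrl), with the cameras (camrig) and the readings (readout).
- The arm moves only by the tool jog_arm, called after "Emit:" as name(argument=value, ...) on one line, values as JSON. Schema: {"type":"object","properties":{"increments":{"type":"string"},"force":{"type":"number"},"only":{"type":"string"},"quiet":{"type":"boolean"},"lines":{"type":"string"}},"required":["increments"],"additionalProperties":false}. increments is a string of 1 to 20 rows, parted by a bar, with the numbers parted by commas; each row has 7 numbers: the finger opening in m, then dx, dy, dz in m, then a rotation vector rx, ry, rz in rad; each row is the pose to reach, as a shift and turn from the pose commanded when the call began, along the tool's axes at that moment; what a row does not reach only later rows make up. A row lasts 1/12 s, in which the tool goes at most 0.0417 m and 0.125 rad, less where a joint would pass 70% of its speed; a pose out of reach is approached as far as the arm can. The fingers move at their own pace and stop on an object; force is the grip in N (left out, the last holds). Time passes only in rows, so rows that do not move let the fingers close. The tool returns the time, the measured TCP pose, the force, the opening and the grip force at its end. only (a regular expression) keeps the lines of the reply that match it, lines (a string "A,B") keeps lines A to B, and quiet returns only ok. Input that does not fit is refused with a message, and nothing moves.
- readout.get_obs(): the state, without advancing time (a new reading comes with each control period).
- camrig.get_image(name): name is "scene" or "top"; returns the picture (420x560x3 uint8, red, green, blue); there is no depth.
- camrig.camera_params(name): a dict with "fx", "fy", "cx", "cy" (pixels), "T" (4x4, takes a point from camera to world coordinates). Camera axes: x right, y down, z forward; pixel columns grow to the right and rows downward; lengths in m; the calibration is good to about 2 mm. A picture is of the moment at which its call begins. camera_params takes no time and is no camera call.
- ctrl.finish_job(): hands the job in; it is judged then, once.
The state is a dict: "t": time; "q": joint angles; "dq": joint speeds; "effort": joint torques, N m; "tool_pos": TCP position; "tool_rot": TCP orientation; "contact_force": force on the tool from outside, world axes, zero at the start; "wrist_torque": the same for the moment, N m; "opening": finger opening in m; "grip_force": force on a finger pad.
Only numpy, scipy, OpenCV 4.12 (cv2) and the standard library are available. Lean on these libraries where they do the work, as an engineer would, in place of code of your own. Each camera call takes 0.05 s, during which the arm holds its last target. There are 200 camera calls.

## Working session

There is one attempt and no reset: what is moved stays moved. The work goes in short steps, Python scripts to look and compute and a tool call to move; the robot and the scene stay as the last step left them, time stands still between calls to the robot, and variables do not carry over. Pictures are saved under pics/ and viewed, at most 10 in all, crops included, and the job is handed in when it is done.

```bash
ls; mkdir -p pics
```

Run:
```python
from station import ctrl, camrig, readout
import cv2,numpy as np
for n in("scene","top"):
    im=camrig.get_image(n); cv2.imwrite(f"pics/{n}0.png",im[:,:,::-1])
    p=camrig.camera_params(n); print(n,{k:np.round(v,4).tolist() for k,v in p.items()})
o=readout.get_obs(); print(o, ctrl.tcp_to_grasp)
```

```text
pics
station.py
scene {'fx': 405.2297, 'fy': 405.2297, 'cx': 275.6791, 'cy': 212.2904, 'T': [[0.9897, -0.0995, 0.1029, 0.3794], [-0.1416, -0.574, 0.8065, -0.4263], [-0.0212, -0.8128, -0.5822, 0.6118], [0.0, 0.0, 0.0, 1.0]]}
top {'fx': 476.1785, 'fy': 476.1785, 'cx': 281.3564, 'cy': 201.2558, 'T': [[0.1993, -0.9294, 0.3105, 0.2044], [-0.9799, -0.191, 0.0573, 0.2094], [0.0061, -0.3157, -0.9488, 0.9257], [0.0, 0.0, 0.0, 1.0]]}
{'t': 0.1, 'q': array([ 1.18105412e+00,  5.33118134e-02,  1.61414842e+00, -2.64658942e-05,
        1.47600082e+00, -1.18965830e-01]), 'dq': array([-0.000807  , -0.00185878, -0.00245205,  0.00086931, -0.000482  ,
        0.00099073]), 'effort': array([ 1.18274302e-04, -3.94905460e+01, -3.71362031e+01, -9.49013088e-05,
        3.99417986e-03,  1.60332888e-05]), 'tool_pos': array([0.16694621, 0.60170831, 0.2301779 ]), 'tool_rot': array([-4.23972213e-01, -3.11240267e+00,  2.85044936e-03]), 'contact_force': array([0.25284974, 0.06371376, 0.02860506]), 'wrist_torque': array([-0.03757805, -0.01184944, -0.01578933]), 'grip_force': 0.0, 'opening': 0.08515573535663733} 0.0187
```

View pics/scene0.png

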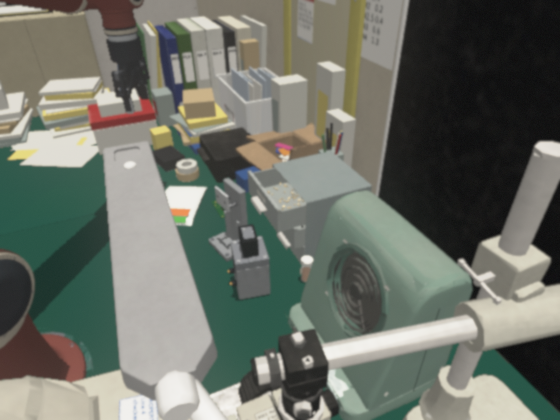

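View pics/top0.png

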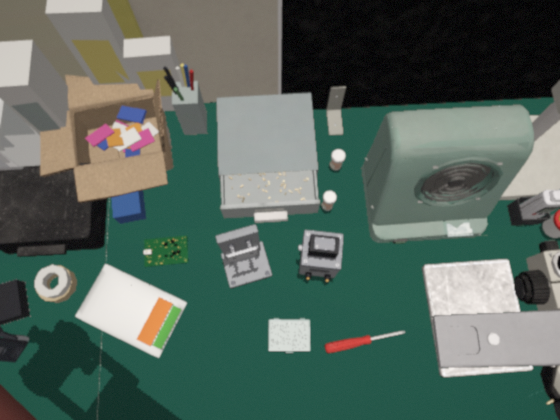

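The scene view shows the relay (black) in the box at about (248,238) and the jig at (230,205). The top view shows the relay at (322,245), the jig at (242,255), and the vials at (337,158) and (329,200). I'll enlarge both.

Run:
```python
import cv2,numpy as np
a=cv2.imread("pics/scene0.png")[165:305,190:290]; b=cv2.imread("pics/top0.png")[215:295,205:355]
a=cv2.resize(a,None,fx=4,fy=4,interpolation=2); b=cv2.resize(b,None,fx=5,fy=5,interpolation=2)
cv2.imwrite("pics/s1.png",a);cv2.imwrite("pics/t1.png",b)
from station import ctrl, camrig, readout
for n in("scene","top"):
    p=camrig.camera_params(n);T=np.linalg.inv(p["T"])
    for w in [(0,0,0),(.5,0,0),(.167,.602,.231)]:
        c=T@[*w,1]; print(n,w,p["fx"]*c[0]/c[2]+p["cx"],p["fy"]*c[1]/c[2]+p["cy"])
```

```text
scene (0, 0, 0) 16.38651615452494 390.33250443814904
scene (0.5, 0, 0) 316.5923996492768 349.15797942824634
scene (0.167, 0.602, 0.231) 138.73963127322511 110.10532417301656
top (0, 0, 0) 375.5415617673354 510.9715752931322
top (0.5, 0, 0) 409.81331024462605 229.82247552451722
top (0.167, 0.602, 0.231) -0.37524299574226916 328.51003848982754
```

View pics/s1.png

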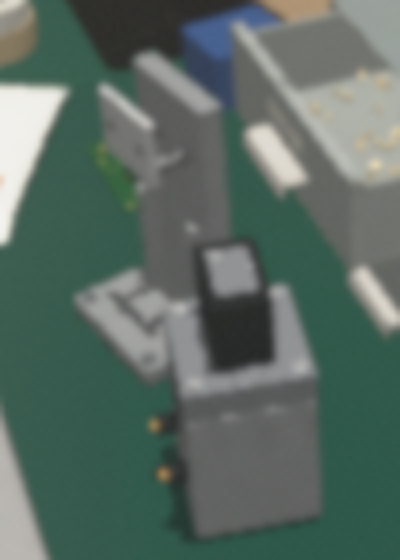

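View pics/t1.png

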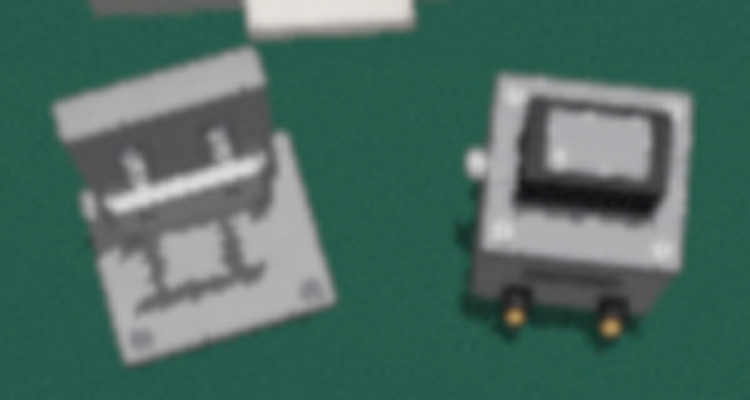

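The relay's top is a black frame round a grey label. In the top crop its corners are about (527,97), (672,108), (662,195) and (518,185). The brightest strip, (105,207)–(265,160), is the plate's top edge, and the backstop's top corners are (52,105), (255,47), (270,85) and (65,142). The inserts must be on the far side (+x). Next I'll measure with masks.

Create h.py:
```python
import numpy as np,cv2
from station import ctrl, camrig, readout
def P(n): return camrig.camera_params(n)
def ray(n,u):
    p=P(n);T=p["T"];d=T[:3,:3]@[(u[0]-p["cx"])/p["fx"],(u[1]-p["cy"])/p["fy"],1];return T[:3,3],d/np.linalg.norm(d)
def onz(n,u,z):
    o,d=ray(n,u);return o+d*(z-o[2])/d[2]
def tri(u,v):
    o,d=ray("scene",u);q,e=ray("top",v)
    s=np.linalg.lstsq(np.c_[d,-e],q-o,rcond=None)[0];a,b=o+s[0]*d,q+s[1]*e
    return (a+b)/2,np.linalg.norm(a-b)
def px(n,w):
    p=P(n);c=np.linalg.inv(p["T"])@[*w,1];return np.array([p["fx"]*c[0]/c[2]+p["cx"],p["fy"]*c[1]/c[2]+p["cy"]])
def quads(n,box,lo,hi,f=8,amin=20,eps=0.04,img=None):
    "gray-band blobs inside box x0,y0,x1,y1: area, centroid, polygon (full-image pixels), biggest first"
    x0,y0,x1,y1=box;im=cv2.cvtColor(camrig.get_image(n) if img is None else img,7)[y0:y1,x0:x1]
    g=cv2.resize(im,None,fx=f,fy=f,interpolation=2)
    C,_=cv2.findContours(cv2.inRange(g,lo,hi),cv2.RETR_CCOMP,cv2.CHAIN_APPROX_NONE);R=[]
    for c in C:
        a=cv2.contourArea(c)/f/f
        if a<amin: continue
        m=cv2.moments(c);fx=lambda q:(np.asarray(q,float).reshape(-1,2)+.5)/f-.5+[x0,y0]
        R.append((a,fx([m["m10"]/m["m00"],m["m01"]/m["m00"]])[0],fx(cv2.approxPolyDP(cv2.convexHull(c),eps*cv2.arcLength(c,True),True))))
    return sorted(R,key=lambda r:-r[0])
```

Run:
```python
from h import *
np.set_printoptions(precision=1,suppress=True)
for n,box,thr in(("top",(302,228,346,270),((0,62),(100,160))),("scene",(232,220,268,262),((0,62),(100,160))),("top",(205,215,275,292),((135,255),(185,255))),("scene",(208,172,252,250),((125,255),(150,255)))):
    img=camrig.get_image(n);g=cv2.cvtColor(img,7);x0,y0,x1,y1=box
    print(n,"pct",np.percentile(g[y0:y1,x0:x1],[1,10,25,50,75,90,99]))
    for lo,hi in thr:
        for r in quads(n,box,lo,hi,img=img)[:4]: print(lo,hi,"A%.0f"%r[0],r[1],r[2].tolist() if 0 else np.round(r[2],1).tolist())
```

```text
top pct [ 22.   65.   76.  129.  171.  175.  198.5]
0 62 A154 [321.8 253.7] [[307.9, 253.2], [309.4, 247.6], [336.4, 253.9], [331.1, 257.8]]
100 160 A793 [323.  246.7] [[310.7, 232.9], [338.9, 237.2], [335.6, 259.9], [307.2, 257.7]]
100 160 A650 [323.1 246.6] [[311.3, 234.2], [337.9, 237.6], [334.8, 258.2], [307.7, 255.8]]
100 160 A275 [324.2 243.3] [[314.1, 237.1], [333.8, 237.8], [334.2, 249.8], [314.3, 248.7]]
100 160 A195 [324.2 243.4] [[315.2, 238.2], [332.8, 238.9], [333.1, 248.7], [315.4, 248.1]]
scene pct [ 41.   44.   74.   91.  134.2 146.  164. ]
0 62 A281 [248.3 246.3] [[238.8, 227.9], [255.6, 238.2], [256.4, 254.6], [243.2, 256.1]]
100 160 A442 [249.5 251.2] [[261.9, 236.1], [267.4, 259.4], [234.1, 261.4], [231.6, 237.9]]
100 160 A131 [247.4 232.2] [[250.9, 226.3], [253.8, 236.7], [244.1, 238.2], [240.8, 227.4]]
top pct [ 71.9  73.   74.   83.  145.  176.  223. ]
135 255 A710 [250.3 270. ] [[261.3, 241.6], [270.8, 274.6], [230.1, 286.6], [225.2, 265.6]]
135 255 A309 [236.3 233.3] [[255.9, 226.3], [255.7, 231.8], [216.6, 240.8], [216.4, 235.3]]
135 255 A167 [241.4 250.5] [
[... 406 characters left out ...]
223.7, 232.3], [237.9, 240.1], [238.6, 249.4], [217.7, 249.4]]
125 255 A106 [233.9 185.5] [[224.1, 179.2], [228.7, 178.4], [243.7, 191.4], [238.7, 192.6]]
125 255 A90 [246.9 232. ] [[250.6, 227.2], [251.4, 236.8], [244.3, 237.4], [241.4, 227.9]]
125 255 A63 [221.3 191.8] [[214.4, 186.1], [218.7, 187.1], [227.8, 196.7], [225.4, 197.9]]
150 255 A84 [218.7 242.5] [[222.9, 233.2], [226.2, 249.4], [218.9, 249.4], [211.9, 241.3]]
150 255 A59 [234.  185.5] [[225.2, 179.4], [229.7, 180.1], [242.4, 190.7], [239.2, 191.7]]
150 255 A41 [229.7 241.1] [[223.4, 240.1], [228.7, 238.1], [236.4, 241.9], [234.9, 243.9], [226.3, 243.6]]
150 255 A36 [221.3 191.6] [[215.1, 186.4], [226.7, 194.2], [227.1, 196.4]]
```

Run:
```python
from h import *
np.set_printoptions(precision=4,suppress=True)
print("label",*tri((247.4,232.2),(324.2,243.35)))
print("backstop top",*tri((233.9,185.5),(236.3,233.3)))
print("blackTL",*tri((238.8,227.9),(310.4,234.3)))
def yaw(n,quad,z):
    Q=np.array([onz(n,u,z) for u in quad]);r=cv2.minAreaRect((Q[:,:2]*1000).astype(np.float32));print(n,"c",Q.mean(0),"size mm",r[1]); 
    for i in range(len(Q)): 
        d=Q[(i+1)%len(Q)]-Q[i];print("   ",Q[i],"len %.1f ang %.3f"%(np.linalg.norm(d)*1e3,np.arctan2(d[1],d[0])))
print("label");yaw("top",[[314.1,237.1],[333.8,237.8],[334.2,249.8],[314.3,248.7]],.141);yaw("scene",[[250.9,226.3],[253.8,236.7],[244.1,238.2],[240.8,227.4]],.141)
f=lambda L:[(np.array(p)+.5)/5-.5+[205,215] for p in L]
print("relaytop");yaw("top",f([(525,97),(672,108),(664,195),(518,185)]),.141)
print("socket");yaw("top",f([(502,75),(693,95),(681,272),(482,245)]),.1)
print("backstop");yaw("top",[[255.9,226.3],[255.7,231.8],[216.6,240.8],[216.4,235.3]],.158);yaw("top",f([(255,47),(270,85),(65,142),(52,105)]),.158)
print("plate edge");yaw("top",f([(265,160),(105,207)]),.155);yaw("top",[[257.6,246.2],[225.4,255.1]],.155)
print("base");yaw("top",f([(287,133),(335,300),(128,365)]),.012)
```

```text
label [0.4018 0.171  0.1417] 0.0007918876818803945
backstop top [0.386  0.3181 0.1559] 0.00017591848520450706
blackTL [0.3993 0.1943 0.1412] 0.027103477881741472
label
top c [0.4024 0.1712 0.141 ] size mm (20.717565536499023, 34.070133209228516)
    [0.4096 0.1896 0.141 ] len 33.4 ang -1.405
    [0.4151 0.1567 0.141 ] len 20.7 ang -2.943
    [0.3948 0.1526 0.141 ] len 33.5 ang 1.716
    [0.3899 0.1857 0.141 ] len 20.1 ang 0.196
scene c [0.4014 0.1721 0.141 ] size mm (19.268999099731445, 33.64984130859375)
    [0.4096 0.1887 0.141 ] len 32.4 ang -1.497
    [0.4119 0.1564 0.141 ] len 18.1 ang -3.066
    [0.3939 0.155  0.141 ] len 33.7 ang 1.679
    [0.3903 0.1885 0.141 ] len 19.3 ang 0.009
relaytop
top c [0.4014 0.1719 0.141 ] size mm (30.57148551940918, 50.58713150024414)
    [0.4134 0.1981 0.141 ] len 50.0 ang -1.446
    [0.4196 0.1485 0.141 ] len 30.3 ang -3.068
    [0.3895 0.1463 0.141 ] len 49.0 ang 1.703
    [0.383  0.1949 0.141 ] len 30.6 ang 0.105
socket
top c [0.4025 0.1703 0.1   ] size mm (64.08058166503906, 70.00357055664062)
    [0.4307 0.207  0.1   ] len 68.6 ang -1.476
  
[... 513 characters left out ...]
 14.1 ang -2.562
    [0.3959 0.2822 0.158 ] len 70.1 ang 2.054
    [0.3633 0.3443 0.158 ] len 13.5 ang 0.568
    [0.3747 0.3515 0.158 ] len 69.9 ang -1.079
plate edge
top c [0.3583 0.3027 0.155 ] size mm (54.61688995361328, 0.0)
    [0.3713 0.2786 0.155 ] len 54.6 ang 2.066
    [0.3454 0.3267 0.155 ] len 54.6 ang -1.076
top c [0.3593 0.3031 0.155 ] size mm (54.74221420288086, 0.0)
    [0.372  0.2788 0.155 ] len 54.7 ang 2.049
    [0.3467 0.3274 0.155 ] len 54.7 ang -1.092
base
top c [0.3608 0.288  0.012 ] size mm (52.217613220214844, 108.48489379882812)
    [0.4146 0.2853 0.012 ] len 68.6 ang -2.656
    [0.3539 0.2533 0.012 ] len 82.6 ang 2.078
    [0.3138 0.3255 0.012 ] len 108.5 ang -0.379
```

Run:
```python
from h import *
from scipy.spatial.transform import Rotation as R
np.set_printoptions(precision=4,suppress=True)
print("dot",*tri((130,165),(494,340)))
for w in [(337,158),(329,200)]: print("vial",onz("top",w,.054))
o=readout.get_obs();A=R.from_rotvec(o["tool_rot"]).as_matrix();print(A)
def goal(p,yaw):
    # tool z down, tool y along +-(relay y)
    y=np.array([-np.sin(yaw),np.cos(yaw),0]);z=np.array([0,0,-1.])
    for s in(1,-1):
        G=np.c_[np.cross(s*y,z),s*y,z];print(s,"shift",A.T@(np.array(p)-o["tool_pos"]),"rot",R.from_matrix(A.T@G).as_rotvec())
goal((.4016,.1715,.245),.10)
print(o["tool_pos"])
```

```text
dot [ 0.2707 -0.0125  0.397 ] 0.0014981388592092352
vial [0.6009 0.1716 0.054 ]
vial [0.5107 0.1723 0.054 ]
[[-0.9636  0.2675 -0.0003]
 [ 0.2675  0.9636 -0.0007]
 [ 0.0001 -0.0007 -1.    ]]
1 shift [-0.3411 -0.3521 -0.0139] rot [-0.0007 -0.0002 -0.3708]
-1 shift [-0.3411 -0.3521 -0.0139] rot [-0.0003  0.001   2.7708]
[0.1671 0.602  0.2309]
```

Run:
```python
from h import *
np.set_printoptions(precision=4,suppress=True)
print(*tri((155,146),(433,316)));print(*tri((106,150),(441,374)))
for p in [(472,340)]: print(*tri((127,155),p))
a=cv2.imread("pics/scene0.png")[80:410,60:270];a=cv2.resize(a,None,fx=1.7,fy=1.7)
b=cv2.imread("pics/top0.png")[230:420,380:560];b=cv2.resize(b,None,fx=2.4,fy=2.4)
c=np.zeros((570,800,3),np.uint8);c[:a.shape[0],:a.shape[1]]=a;c[:b.shape[0],a.shape[1]:a.shape[1]+b.shape[1]]=b[:,:800-a.shape[1]]
cv2.imwrite("pics/beam.png",c)
```

```text
[0.2869 0.0516 0.3867] 0.007027411544220151
[0.2294 0.0398 0.3924] 0.010168119937350126
[0.265  0.0109 0.3981] 0.00017047719232979815
```

View pics/beam.png

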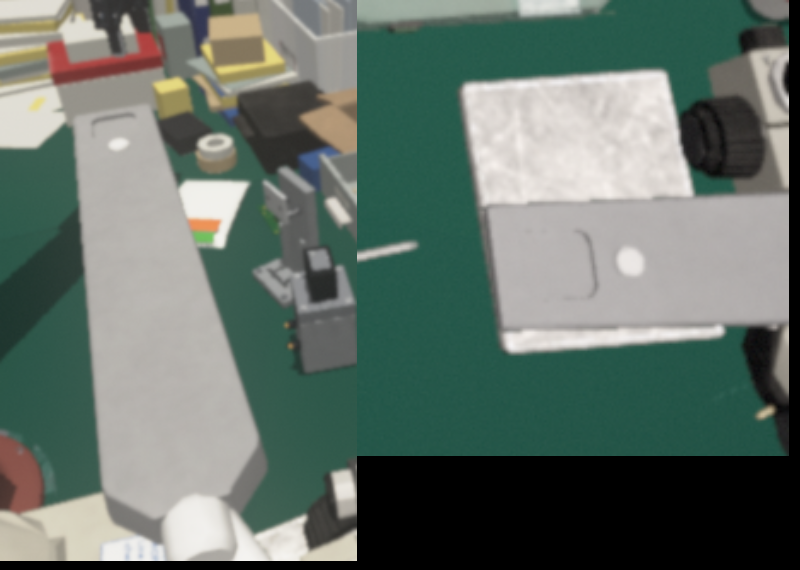

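The beam (a lamp or support arm) is about 0.39 m above the bench, spanning x 0.23–0.29 with its end at y≈0.05. The approach keeps to its left. I'll move most of the way, then check the clearance.

Emit:
jog_arm(increments="0.085,-0.035,-0.036,-0.004,0,0,-0.04 | 0.085,-0.07,-0.072,-0.008,0,0,-0.08 | 0.085,-0.1,-0.103,-0.012,0,0,-0.12 | 0.085,-0.13,-0.134,-0.014,0,0,-0.16 | 0.085,-0.16,-0.165,-0.014,0,0,-0.2 | 0.085,-0.19,-0.196,-0.014,0,0,-0.24 | 0.085,-0.22,-0.227,-0.014,0,0,-0.28 | 0.085,-0.25,-0.258,-0.014,0,0,-0.31 | 0.085,-0.27,-0.28,-0.014,0,0,-0.34 | 0.085,-0.29,-0.3,-0.014,0,0,-0.371 | 0.085,-0.29,-0.3,-0.014,0,0,-0.371")

```text
t: 1.22
tool_pos: [0.3691, 0.2303, 0.2456]
tool_rot: [-0.145, 3.136, -0.004]
contact_force: [0.8, 0.9, 0.3]
opening: 0.085
grip_force: 0.0
```

Run:
```python
from h import *
c=np.hstack([cv2.resize(camrig.get_image(n)[:,:,::-1],(400,300)) for n in("scene","top")]);cv2.imwrite("pics/m1.png",c);print(readout.get_obs()["q"])
```

```text
[ 3.96683661e-01 -4.36651127e-01  2.01361753e+00  3.81299370e-04
  1.56423877e+00 -1.26983489e+00]
```

View pics/m1.png

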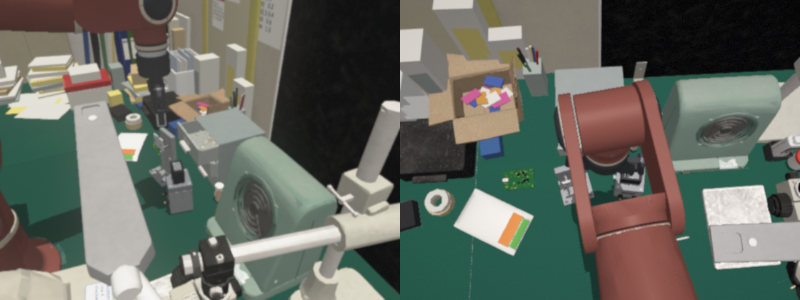

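Run:
```python
from h import *
np.set_printoptions(precision=4,suppress=True)
a=.397;n=np.array([-np.sin(a),np.cos(a),0])
for u in [(70,42),(98,42),(180,42)]:
  for off in(0,.07,-.06):
    o,d=ray("scene",u);print(u,off,o+d*(off-o@n)/(d@n))
img=camrig.get_image("scene");print([ (c,[int(r) for r in range(0,90,6) if img[r,c,0]>1.6*img[r,c,1]]) for c in (40,70,100,120)])
from scipy.spatial.transform import Rotation as R
ob=readout.get_obs();A=R.from_rotvec(ob["tool_rot"]).as_matrix();yaw=.10
y=np.array([-np.sin(yaw),np.cos(yaw),0]);z=np.array([0,0,-1.]);y*=np.sign(y@A[:,1])
print("shift",A.T@(np.array((.4016,.1715,.245))-ob["tool_pos"]),R.from_matrix(A.T@np.c_[np.cross(y,z),y,z]).as_rotvec())
```

```text
(70, 42) 0 [0.2146 0.09   0.5059]
(70, 42) 0.07 [0.1932 0.1569 0.4921]
(70, 42) -0.06 [0.2329 0.0326 0.5176]
(98, 42) 0 [0.2419 0.1014 0.5019]
(98, 42) 0.07 [0.2241 0.1699 0.4876]
(98, 42) -0.06 [0.2572 0.0428 0.5141]
(180, 42) 0 [0.3329 0.1396 0.4885]
(180, 42) 0.07 [0.3269 0.2129 0.4725]
(180, 42) -0.06 [0.3381 0.0767 0.5022]
[(40, []), (70, [0, 6]), (100, [6]), (120, [0, 6])]
shift [-0.0287 -0.0671  0.0003] [ 0.0006 -0.     -0.0016]
```

Run:
```python
from h import *
np.set_printoptions(precision=3,suppress=True)
img=camrig.get_image("scene");cv2.imwrite("pics/x.png",cv2.resize(img[:130,:300,::-1],None,fx=2.6,fy=2.6))
t=camrig.get_image("top");cv2.imwrite("pics/x2.png",t[:,:,::-1])
for c in(20,60,100): print(c,[img[r,c].tolist() for r in range(0,70,8)])
for r in(180,220,260,300,340,380):
    m=np.where((t[r,:,0]>1.4*t[r,:,1]))[0];m=m[m>200];print(r,m.min(),m.max(),[onz("top",(u,r),.56)[:2] for u in(m.min(),m.max())])
```

```text
20 [[92, 56, 52], [84, 53, 48], [80, 51, 46], [78, 50, 46], [74, 48, 45], [71, 49, 45], [128, 121, 103], [128, 121, 102], [127, 121, 102]]
60 [[98, 61, 54], [87, 55, 50], [80, 50, 46], [78, 50, 46], [76, 50, 47], [71, 47, 44], [127, 120, 102], [126, 120, 102], [127, 120, 102]]
100 [[104, 64, 58], [91, 57, 52], [81, 52, 47], [78, 50, 47], [77, 51, 47], [73, 49, 45], [142, 137, 130], [138, 134, 127], [137, 132, 125]]
180 224 364 [array([0.333, 0.281]), array([0.356, 0.169])]
220 230 559 [array([0.3  , 0.268]), array([0.353, 0.01 ])]
260 238 385 [array([0.27 , 0.255]), array([0.293, 0.143])]
300 245 394 [array([0.241, 0.243]), array([0.264, 0.132])]
340 253 385 [array([0.214, 0.23 ]), array([0.234, 0.135])]
380 274 399 [array([0.19, 0.21]), array([0.208, 0.121])]
```

View pics/x.png

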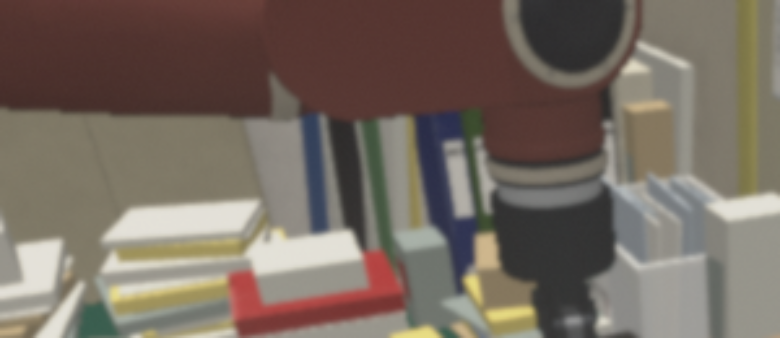

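View pics/x2.png

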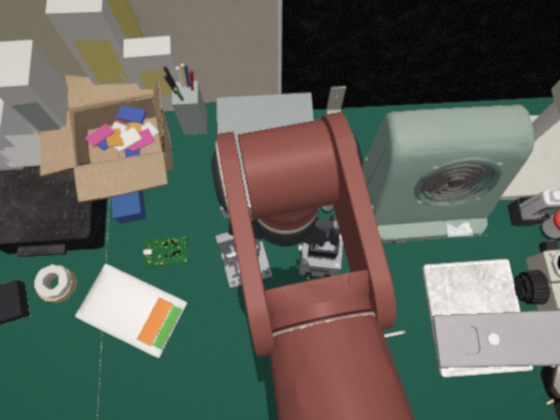

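The fork's right edge runs about 2 cm left of the base axis plane. That leaves 3–4 cm to the beam's end at the grasp pose, so it is safe. Next I move above the relay and go down.

Emit:
jog_arm(increments="0.085,-0.015,-0.034,0,0,0,0 | 0.085,-0.029,-0.067,0,0,0,0 | 0.085,-0.029,-0.067,0.03,0,0,0 | 0.085,-0.029,-0.067,0.06,0,0,0 | 0.085,-0.029,-0.067,0.06,0,0,0")

```text
t: 1.88
tool_pos: [0.3981, 0.172, 0.1791]
tool_rot: [0.16, -3.127, 0.003]
contact_force: [-1.2, 0.2, -1.2]
opening: 0.0848
grip_force: 0.0
```

Run:
```python
from h import *
ob=readout.get_obs();print(ob["contact_force"],ob["q"])
for n in("scene","top"):
    img=camrig.get_image(n);cv2.imwrite(f"pics/d_{n}.png",img[:,:,::-1])
    for p in[(.4016,.1715,.141),(.4134,.1981,.141)]: print(n,px(n,p))
```

```text
[-1.22125148  0.16898568 -1.18526094] [ 2.35664504e-01 -3.89913224e-01  2.09055042e+00  2.28818779e-04
  1.45204176e+00 -1.43714214e+00]
scene [247.50581607 232.25704021]
scene [252.42722391 223.1481996 ]
top [323.81822461 243.71838866]
top [309.5843659 233.9972325]
```

Emit:
jog_arm(increments="0.085,-0.002,0,0.03,0,0,0 | 0.085,-0.002,0,0.06,0,0,0 | 0.085,-0.002,0,0.07,0,0,0 | 0.085,-0.002,0,0.07,0,0,0")

```text
t: 2.32
tool_pos: [0.4025, 0.1725, 0.114]
tool_rot: [0.16, -3.134, 0.001]
contact_force: [0.5, 0.7, -0.3]
opening: 0.0849
grip_force: 0.0
```

Emit:
jog_arm(increments="0.05,0,0,0,0,0,0 | 0.04,0,0,0,0,0,0 | 0.03,0,0,0,0,0,0 | 0.03,0,0,0,0,0,0", force=60)

```text
t: 2.65
tool_pos: [0.4058, 0.1725, 0.1181]
tool_rot: [-0.157, 3.133, 0.001]
contact_force: [0.8, 0.5, 3.4]
opening: 0.0488
grip_force: 63.2
```

Emit:
jog_arm(increments="0.03,0,0,0,0,0,0 | 0.03,0,0,0,0,0,0 | 0.03,0,0,0,0,0,0")

```text
t: 2.9
tool_pos: [0.4058, 0.1725, 0.1181]
tool_rot: [-0.157, 3.133, 0.002]
contact_force: [-0.3, -0.3, 5.5]
opening: 0.0488
grip_force: 63.1
```

Run:
```python
from h import *
for n,box in(("top",(290,215,360,285)),("scene",(210,200,290,280))):
    cv2.imwrite(f"pics/g_{n}.png",cv2.resize(camrig.get_image(n)[box[1]:box[3],box[0]:box[2],::-1],(400,400),interpolation=2))
cv2.imwrite("pics/g.png",np.hstack([cv2.imread("pics/g_top.png"),cv2.imread("pics/g_scene.png")]))
```

```text
(no output)
```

View pics/g.png

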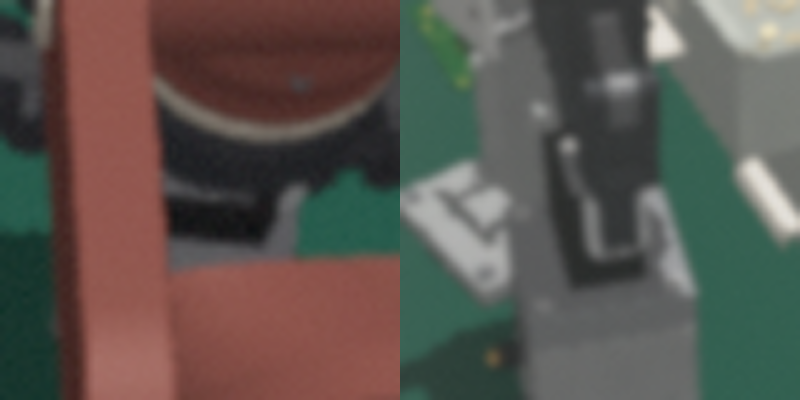

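The gripper closed on the relay at 49 mm, but about 4 mm off centre and 10 mm high. I'll regrip lower and centred.

Emit:
jog_arm(increments="0.065,0,0,0,0,0,0 | 0.065,0,0,0,0,0,0 | 0.065,0.002,0.0,0.005,0,0,0 | 0.065,0.004,0.001,0.01,0,0,0 | 0.065,0.004,0.001,0.01,0,0,0 | 0.065,0.004,0.001,0.01,0,0,0 | 0.03,0.004,0.001,0.01,0,0,0 | 0.03,0.004,0.001,0.01,0,0,0 | 0.03,0.004,0.001,0.01,0,0,0 | 0.03,0.004,0.001,0.01,0,0,0 | 0.03,0.004,0.001,0.01,0,0,0", force=90)

```text
t: 3.92
tool_pos: [0.4, 0.1725, 0.1054]
tool_rot: [-0.157, 3.137, -0.0]
contact_force: [-0.1, -0.8, 1.3]
opening: 0.049
grip_force: 93.0
```

Emit:
jog_arm(increments="0.03,0,0,-0.005,0,0,0 | 0.03,0,0,-0.01,0,0,0 | 0.03,0,0,-0.015,0,0,0 | 0.03,0,0,-0.02,0,0,0 | 0.03,0,0,-0.03,0,0,0 | 0.03,0,0,-0.04,0,0,0 | 0.03,0,0,-0.05,0,0,0 | 0.03,0,0,-0.055,0,0,0 | 0.03,0,0,-0.055,0,0,0 | 0.03,0,0,-0.055,0,0,0 | 0.03,0,0,-0.055,0,0,0 | 0.03,0,0,-0.055,0,0,0")

```text
t: 4.92
tool_pos: [0.3994, 0.1725, 0.1596]
tool_rot: [0.157, -3.136, 0.0]
contact_force: [0.0, -0.5, -0.9]
opening: 0.0489
grip_force: 94.8
```

Run:
```python
from h import *
for n in("scene","top"): cv2.imwrite(f"pics/l_{n}.png",camrig.get_image(n)[:,:,::-1])
np.set_printoptions(precision=1,suppress=True)
t=readout.get_obs()["tool_pos"];print(t)
for b in(15,-15):
  for d in(25,-25):
    for z in (.0365-.0,): pass
```

```text
[0.4 0.2 0.2]
```

Run:
```python
from h import *
im=cv2.cvtColor(cv2.imread("pics/l_scene.png"),cv2.COLOR_BGR2GRAY)
c,s=np.cos(.1),np.sin(.1);R=np.array([[c,-s,0],[s,c,0],[0,0,1]]);t0=np.array([.401,.172,.137])
g=lambda x,y,z:px("scene",t0+R@[x/1e3,y/1e3,z/1e3])
for x in(-11,-5,0,5,11):
    a,b=g(x,-25,18),g(x,-25,58);print(x,"bot",a.round(1),"top",b.round(1),[int(v) for v in im[int(a[1])-8:int(a[1])+10,int(round(a[0]))]])
a=g(-15,-25,30);print("left edge",a,im[int(a[1]),int(a[0])-8:int(a[0])+9]);a=g(15,-25,22);print("right edge",a,im[int(a[1]),int(a[0])-8:int(a[0])+9])
```

```text
-11 bot [243.2 235.4] top [241.7 217.5] [116, 117, 116, 113, 112, 108, 98, 83, 85, 97, 102, 100, 95, 91, 90, 91, 90, 89]
-5 bot [246.5 234.8] top [245.1 216.9] [55, 54, 55, 56, 54, 64, 84, 97, 93, 92, 96, 96, 95, 91, 90, 90, 91, 93]
0 bot [249.2 234.4] top [247.9 216.5] [53, 55, 55, 54, 57, 65, 83, 91, 88, 89, 93, 96, 95, 92, 90, 90, 91, 93]
5 bot [252.  233.9] top [250.7 216. ] [81, 80, 79, 78, 76, 77, 84, 91, 86, 82, 85, 93, 109, 119, 110, 97, 92, 90]
11 bot [255.2 233.3] top [254.1 215.5] [73, 74, 77, 78, 77, 75, 72, 68, 70, 78, 88, 110, 137, 151, 153, 146, 131, 112]
left edge [240.55025716 230.48998   ] [ 98  98  98  97  98  98  99  95  77  75  97 113 107  83  62  54  56]
right edge [257.26624893 231.24134692] [65 68 73 84 97 91 72 59 64 74 79 81 81 80 82 82 80]
```

Run:
```python
import cv2,numpy as np
a=cv2.imread("pics/l_scene.png")[190:265,215:285];b=cv2.imread("pics/l_top.png")[215:290,290:360]
cv2.imwrite("pics/l.png",np.hstack([cv2.resize(a,(500,536),interpolation=2),cv2.resize(b,(300,321),interpolation=2)]) if 0 else cv2.resize(a,(560,600),interpolation=2))
```

```text
(no output)
```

View pics/l.png

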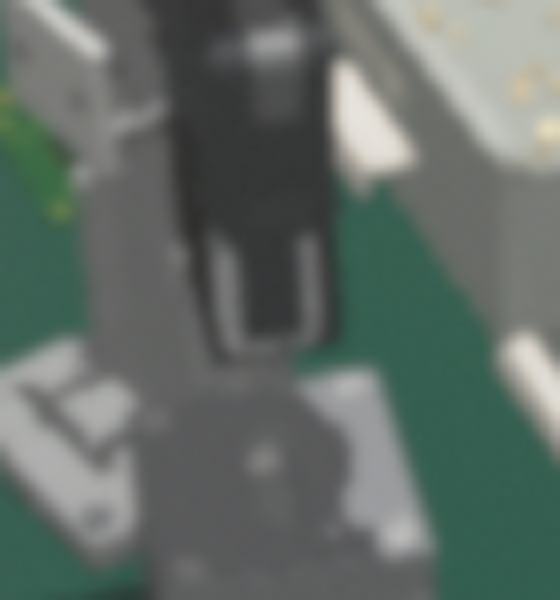

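The relay came out cleanly. Its lower case corners sit at about (242,234) and (257,233), where the prediction puts them with no slip, so it is held straight. Next I go to the pre-press pose, 25 mm off the plate.

Emit:
jog_arm(increments="0.03,0.025,0.015,0,0,0,-0.06 | 0.03,0.05,0.03,0,0,0,-0.12 | 0.03,0.06,0.055,0.005,0,0,-0.2 | 0.03,0.066,0.085,0.015,0,0,-0.3 | 0.03,0.068,0.11,0.03,0,0,-0.37 | 0.03,0.0684,0.117,0.04,0,0,-0.39 | 0.03,0.0684,0.117,0.04,0,0,-0.39 | 0.03,0.0684,0.117,0.04,0,0,-0.39 | 0.03,0.0684,0.117,0.04,0,0,-0.39 | 0.03,0.0684,0.117,0.04,0,0,-0.39")

```text
t: 5.85
tool_pos: [0.3209, 0.2816, 0.1211]
tool_rot: [-0.759, 3.047, 0.0]
contact_force: [-0.8, 0.1, -1.5]
opening: 0.0491
grip_force: 95.1
```

Create rel.py:
```python
from h import *
from scipy.spatial.transform import Rotation as R
np.set_printoptions(precision=4,suppress=True)
ob=readout.get_obs();A=R.from_rotvec(ob["tool_rot"]).as_matrix();y=A[:,1];print("yaw",np.arctan2(-y[0],y[1]),"z",A[:,2])
n=np.array([np.cos(.49),np.sin(.49),0]);m=np.array([-n[1],n[0],0])
f=ob["tool_pos"]+[0,0,.0156]+.0162*n;e=f-[.356,.3014,.135]
print("face-plate n,m,z",e@n,e@m,e[2],"F n,m,z",ob["contact_force"]@n,ob["contact_force"]@m,ob["contact_force"][2],ob["grip_force"])
print("n in tool",A.T@n)
```

```bash
python3 rel.py
```

Run:
```python
from h import *
for n in("scene","top"): cv2.imwrite(f"pics/p_{n}.png",camrig.get_image(n)[:,:,::-1])
```

```text
yaw 0.4881429285977578 z [ 0.0013  0.0004 -1.    ]
face-plate n,m,z -0.02403802372888853 -0.0009618761027627824 0.0017154893326022658 F n,m,z -0.6435782856120575 0.50409615697749 -1.459768975573811 95.09565353393555
n in tool [-1.      0.0019  0.0013]
```

Emit:
jog_arm(increments="0.03,-0.006,0.001,0.001,0,0,0 | 0.03,-0.012,0.001,0.001,0,0,0 | 0.03,-0.016,0.001,0.001,0,0,0 | 0.03,-0.018,0.001,0.001,0,0,0 | 0.03,-0.018,0.001,0.001,0,0,0 | 0.03,-0.018,0.001,0.001,0,0,0 | 0.03,-0.018,0.001,0.001,0,0,0")

```text
t: 6.53
tool_pos: [0.3354, 0.2915, 0.1192]
tool_rot: [0.762, -3.047, 0.0]
contact_force: [-0.2, -0.2, -0.6]
opening: 0.0489
grip_force: 95.1
```

```bash
python3 rel.py
```

```text
yaw 0.49029169326415367 z [-0.0003 -0.0002 -1.    ]
face-plate n,m,z -0.00666513268401842 0.0009592619538601924 -0.00023290397508851646 F n,m,z -0.22711162325673073 -0.09591327582631831 -0.607064581805611 95.09618282318115
n in tool [-1.     -0.0003 -0.0004]
```

Emit:
jog_arm(increments="0.03,-0.001,0,0,0,0,0 | 0.03,-0.002,0,0,0,0,0 | 0.03,-0.003,0,0,0,0,0 | 0.03,-0.004,0,0,0,0,0 | 0.03,-0.005,0,0,0,0,0 | 0.03,-0.006,0,0,0,0,0 | 0.03,-0.006,0,0,0,0,0 | 0.03,-0.006,0,0,0,0,0 | 0.03,-0.006,0,0,0,0,0")

```text
t: 7.28
tool_pos: [0.3407, 0.2943, 0.1193]
tool_rot: [0.762, -3.048, 0.0]
contact_force: [-0.3, -0.3, -1.8]
opening: 0.0492
grip_force: 95.1
```

```bash
python3 rel.py
```

```text
yaw 0.4902034951341796 z [-0.0002 -0.0001 -1.    ]
face-plate n,m,z -0.0006121438358607708 0.000942553096276968 -0.00013268374437719332 F n,m,z -0.44139928171417275 -0.08991058018365773 -1.8279316315859127 95.09500622749329
n in tool [-1.     -0.0002 -0.0002]
```

Emit:
jog_arm(increments="0.03,-0.001,-0.001,0,0,0,0 | 0.03,-0.002,-0.001,0,0,0,0 | 0.03,-0.003,-0.001,0,0,0,0 | 0.03,-0.004,-0.001,0,0,0,0 | 0.03,-0.004,-0.001,0,0,0,0 | 0.03,-0.004,-0.001,0,0,0,0 | 0.03,-0.004,-0.001,0,0,0,0")

```text
t: 7.87
tool_pos: [0.3441, 0.295, 0.119]
tool_rot: [0.762, -3.046, 0.001]
contact_force: [-3.9, -2.1, 0.8]
opening: 0.0488
grip_force: 95.3
```

```bash
python3 rel.py
```

```text
yaw 0.490386839327123 z [-0.0019 -0.0012 -1.    ]
face-plate n,m,z 0.0027017930985619634 -7.682671547901443e-05 -0.0004007336491217983 F n,m,z -4.4566671712021035 0.005011101893598747 0.7620506863868437 95.33924460411072
n in tool [-1.     -0.0004 -0.0022]
```

Emit:
jog_arm(increments="0.03,-0.001,0,0,0,0,0 | 0.03,-0.002,0,0,0,0,0 | 0.03,-0.003,0,0,0,0,0 | 0.03,-0.004,0,0,0,0,0 | 0.03,-0.004,0,0,0,0,0 | 0.03,-0.004,0,0,0,0,0 | 0.03,-0.004,0,0,0,0,0 | 0.03,-0.004,0,0,0,0,0 | 0.03,-0.004,0,0,0,0,0")

```text
t: 8.62
tool_pos: [0.3467, 0.2964, 0.1188]
tool_rot: [0.762, -3.043, 0.002]
contact_force: [-8.4, -4.0, 3.2]
opening: 0.0489
grip_force: 95.4
```

```bash
python3 rel.py
```

Run:
```python
from h import *
np.set_printoptions(precision=1,suppress=True)
for n in("scene","top"): cv2.imwrite(f"pics/f_{n}.png",camrig.get_image(n)[:,:,::-1])
im=camrig.get_image("scene")
# expected pixel positions: plate & relay top edges near contact; bright plate blobs in scene
nn=np.array([np.cos(.49),np.sin(.49),0]);m=np.array([-nn[1],nn[0],0]);C=np.array([.356,.3014,.135])+.0065*nn
for s in(25,-25): print(s,"plate corners top/bot",px("scene",C+m*s/1e3+[0,0,.02]),px("scene",C+m*s/1e3-[0,0,.02]),"relay back",px("scene",C-.03*nn+m*s/1e3-[0,0,.02]))
g=cv2.cvtColor(im,7);print(g[184:216,212:240:1][::2,::2])
```

```text
yaw 0.49048896961431626 z [-0.0044 -0.0027 -1.    ]
face-plate n,m,z 0.005638361751825366 -4.3897581954775e-05 -0.0006235377766971584 F n,m,z -9.298264922359218 0.3758803058081253 3.196369898300348 95.42170643806458
n in tool [-1.     -0.0005 -0.0052]
25 plate corners top/bot [217.  185.4] [218.9 200.8] relay back [206.8 205.6]
-25 plate corners top/bot [228.9 195.4] [230.6 211.2] relay back [218.3 216.3]
[[ 58  59  66  62  58  57  56  56  69  72  63  80 114  87]
 [ 58  59  58  58  60  57  56  57  61  60  55  90 153 144]
 [ 60  62  60  59  69  61  55  56  56  55  55  96 162 169]
 [ 99  83  63  59  63  59  56  56  56  56  56  81 139 165]
 [109  91  68  59  67  59  56  55  55  55  56  72 101 133]
 [ 79  88  73  58  60  57  56  56  57  57  57  73  95 100]
 [ 57  73  76  60  59  57  57  57  58  57  59  79  95  98]
 [ 54  55  63  65  60  58  58  57  59  71  80  92  96  97]
 [ 52  52  60  93  87  60  58  56  66 101  99  97  95  96]
 [ 54  52  57 104 107  64  59  57  68 105 109 110  97  95]
 [ 53  53  57 101 113  66  57  58  65 105 115 108  87  93]
 [ 53  52  54  90 113  71  57  58  61 103 105  89  91  95]
 [ 53  53  52  85 114  76  57  58  59  95 104  94  95  96]
 [ 66  55  53  80 116  83  59  65  67  86 101  95  96  96]
 [ 79  66  55  71 113  99  82  87  82  88  96  96  95  96]
 [ 83  81  69  58  83  92  90  92  97  95  96  96  95  97]]
```

Emit:
jog_arm(increments="0.03,0,0,0,0,0,0 | 0.03,0,0,0,0,0,0 | 0.03,0,0,0,0,0,0 | 0.03,0,0,0,0,0,0")

```text
t: 9.1
tool_pos: [0.3467, 0.2964, 0.1188]
tool_rot: [0.761, -3.043, 0.002]
contact_force: [-8.1, -5.1, 3.2]
opening: 0.0492
grip_force: 95.4
```

```bash
python3 rel.py && python3 -c "
from station import ctrl, camrig, readout
print(ctrl.finish_job())"
```

```text
yaw 0.4904381267158913 z [-0.0044 -0.0027 -1.    ]
face-plate n,m,z 0.005633632008206287 -4.511542492170215e-05 -0.0006205023762072548 F n,m,z -9.53683290652053 -0.7194523402304809 3.1724201244753862 95.42252540588379
n in tool [-1.     -0.0004 -0.0052]
the job is handed in; nothing more can be done
None
```

The relay is out of its box and held in the gripper against the mounting plate at a steady 9.5 N or so, by my measurements square and centred to within about 1 mm; the job was handed in at 9.1 s (no verdict returned).

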